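# Pin a television stand's top plate into line

### The arm

A 7-joint arm with a two-finger parallel gripper is mounted at the origin on the work surface. World frame = base frame: x ahead of the robot, y to its left, z up, the work surface at z = 0. Lengths are in mm, angles in rad, forces in N, time in s.
With the tool pointing down it reaches from about 400 to 850 mm from the base axis. Payload 4.5 kg.
Tool frame: the origin (TCP) lies on the centre line of the jaws, within the pads' length; the fingertips stand 17 mm ahead of it and the grasp point (between the pads) lies 2 mm behind it; z points along the fingers, y is the line along which they close (so a half turn about z gives the same grasp; the last joint's range is limited). The gripper opens to 85 mm and grips with 20 to 120 N. Pads are 22 mm wide; open, the fingers measure 114 mm over their backs; the gripper's body (76 mm by 85 mm) begins 54 mm behind the grasp point. The pads swing forward as they close: fully open they stand 13 mm farther back than shut.
Start: joints at [-1.197, 0.689, -0.195, 1.565, 0.157, 0.902, -0.215], TCP at [208.293, 589.293, 248.317] pointing down, gripper open.
Joint ranges: [-3.01, 3.01], [-0.46, 2.08], [-1.47, 1.51], [0.13, 2.56], [-1, 4.14], [0.04, 2.09], [-2.66, 2.66]. Speed limits (rad/s): [2.57, 2.57, 3.14, 3.14, 3.14, 3.14, 3.14].

### API

Orientations are given as [roll, pitch, yaw] about the fixed x, y, z axes, in that order (R = Rz(yaw) Ry(pitch) Rx(roll)).
In Python, from cell import manip gives the robot as it stands.
- The arm moves only by the shell command python3 -m creep 'ROWS'. ROWS is JSON, one flat list of numbers, 7 for each row, row after row: the turn, a rotation vector about the tool's x, y, z as a fraction of full scale, then the shift along the tool's x, y, z as a fraction of full scale, then the opening, from 0 (shut) to 1 (fully open). In form: [ax, ay, az, dx, dy, dz, fingers, ax, ay, az, dx, dy, dz, fingers, ...]. A call has 1 to 5 rows; each row shifts and turns the commanded pose from where the row before left it, along the tool's axes as they then stand; what a row does not reach is not made up. Full scale, the value 1, is 20 mm for a shift and 5 degrees for a turn. A row lasts 1/12 s, in which the tool goes at most 41.7 mm and 7.16 degrees, less where a joint would pass 70% of its speed; a pose out of reach is approached as far as the arm can. A call with a number of a shift or a turn outside -1 to 1 is refused whole. A call with a gripper value outside its range is refused whole. The fingers move at their own pace and stop on an object; the grip force is fixed at half the most. Time passes only in rows, so rows that do not move let the fingers close. It gives the time, the measured TCP pose, the force, the opening and the grip force at its end, in the units of the state.
- manip.observe(): the state, without advancing time (a new reading comes with each control period).
- manip.snapshot(name): name is "scene" or "top" or "wrist"; returns a dict with "color" (400x640x3 uint8, red, green, blue), "z_map" (400x640 float32, mm along the optical axis (not along the pixel's ray), 0 where there is no reading), "mtx" (3x3 intrinsics, pixels), "R" (3x3) and "t" (3): a world point X has camera coordinates R X + t; the wrist camera has in their place "mount" (4x4, takes a point from camera to tool coordinates, whose origin is the TCP and whose axes are the flange's). Camera axes: x right, y down, z forward; pixel columns grow to the right and rows downward; lengths in mm; the calibration is good to about 2 mm. A picture is of the moment at which its call begins: read the wrist's pose just before it.
- manip.sign_off(): hands the job in; it is judged then, once.
The state is a dict: "time_s": time; "qpos": joint angles; "qvel": joint speeds; "joint_torque": joint torques, N m; "position": TCP position; "tcp_rot": TCP orientation; "ft_force": force on the tool from outside, world axes, zero at the start; "wrist_torque": the same for the moment, N m; "opening": opening from 0.0 (shut) to 1.0 (fully open); "grasp_force": force on a finger pad.
Only numpy, scipy, OpenCV 4.12 (cv2) and the standard library are available. Lean on these libraries where they do the work, as an engineer would, in place of code of your own. Each camera call takes 0.05 s, during which the arm holds its last target. There are 200 camera calls.

### The job

On the stand hub lies a loose steel top plate whose big hole is out of line with the hole in the hub below. Take the tapered pin out of the rack, drive it straight down through both holes so that it pulls the plate into line with the hub, until its collar sits flat on the plate, and leave it standing there. Keep the gripper on it all the way down: do not let it drop in.

Things in the scene. Friction and masses are not known exactly. Their poses are not given: they have to be found in the camera images.
- taper_pin: Steel tapered pin, 121 mm, hanging upright by its collar in one of the rack's 3 holes (varies). Origin: centre of its tip, z up. From the tip: 8 mm across, cone to 37 mm at height 45, straight 37 mm shaft to 70, collar 52 mm across from 70 to 76, round ridged grip 30 mm across from 76 to 121. Beside it: a straight blunt pin with a square grip, a thinner plug with a black ball. 0.17 to 0.33 kg.
- rack: Fixed grey rack, shelf 90 (x) by 280 mm (y), top face 95 mm above the table, open front and back, three 42 mm holes in a row at y = -90, 0, +90 mm. Origin: on the table under the middle hole, z up. A hung pin's collar lies on the top face. Fingers have most room closing along the rack's x, across the row.
- hub: Fixed aluminium stand hub on a thin dark foot 200 by 180 mm: block 160 (x) by 140 mm (y), 80 mm high, with a 44 mm hole straight down through its centre. Origin: on the table on the hole's axis, z up. The block's top edges show all round the plate.
- plate: Loose steel plate 124 by 104 by 8 mm, 0.45 to 0.8 kg, flat on the hub, top 88 mm above the table, 40 mm hole in its centre (four small dark spots are only marks). Origin: hole centre on the underside, z up. Starts 8 to 11 mm out of line with the hub's hole; slides when the pin's cone presses the hole's edge. With the pin home its collar rests on the plate, its tip 18 mm above the table.

How it is judged (in metres and radians):
On the way:
1. the gripper, still touching the pin, has driven it through both holes until its collar is within 12 mm of the plate (contact force between the fingers and taper_pin above 0.5 N and z of taper_pin in the frame of hub below 0.03 m and horizontal distance between taper_pin and hub below 0.01 m and angle between taper_pin's own z axis and vertical below 0.17 rad), for 0.1 s.
At the end, for the whole second after the job is handed in: The tapered pin stands upright (within 10 degrees) and still in both holes, its collar down on the plate (gap under 8 mm), its tip within 10 mm of the hub hole's axis; the plate lies flat (within 4.5 degrees) and still on the hub with its hole within 7 mm of the hub's axis (z of taper_pin in the frame of hub between 0.014 and 0.026 m and angle between taper_pin's own z axis and vertical below 0.17 rad and horizontal distance between taper_pin and hub below 0.01 m and horizontal distance between plate and hub below 0.007 m and z of plate in the frame of hub between 0.077 and 0.084 m and angle between plate's own z axis and vertical below 0.08 rad and linear speed of each of taper_pin, plate below 0.02 m/s); the robot touches nothing.
It also fails if it takes over 38 s, if anything falls off the work surface, if the arm or the gripper's body presses on something with over 40 N, if the wrist force passes 120 N, or if a joint passes its speed limit or range.

## Working session

There is one attempt and no reset: what is moved stays moved. The work goes in short steps, Python scripts to look and compute and a shell command to move; the robot and the scene stay as the last step left them, time stands still between calls to the robot, and variables do not carry over. Pictures are saved under pics/ and viewed, at most 10 in all, crops included, and the job is handed in when it is done.

```bash
mkdir -p pics
cat > h.py <<'E'
import numpy as np,cv2
from cell import manip
def snap(n,save=None):
    s=manip.snapshot(n)
    if save: cv2.imwrite('pics/'+save,s['color'][:,:,::-1])
    np.savez('/tmp/'+n+'.npz',**s); return s
def cloud(s):
    z=s['z_map'];v,u=np.mgrid[:400,:640]; K=s['mtx']
    P=np.stack([(u-K[0,2])/K[0,0]*z,(v-K[1,2])/K[1,1]*z,z],-1)
    if 'R' in s: P=(P-s['t'])@s['R']
    P[z==0]=np.nan
    return P
E
python3 - <<'E'
from h import *
print(manip.observe())
a=snap('top','t1.png');b=snap('scene','s1.png')
P=cloud(a);print(a['R'],a['t'],a['mtx'])
for h in (80,88,95): 
  m=abs(P[...,2]-h)<3; print(h,m.sum(),np.nanmin(P[m],0),np.nanmax(P[m],0))
E
```

```text
{'time_s': 0.0, 'qpos': array([-1.1972164 ,  0.69001192, -0.19450066,  1.56638287,  0.15730459,
        0.90249447, -0.21509417]), 'qvel': array([-0.00086309,  0.00043168, -0.00116038, -0.00060316,  0.0012046 ,
       -0.00083532, -0.00230333]), 'joint_torque': array([-5.10962836e-04, -5.39606130e+01, -1.26638174e+00, -1.58542871e+01,
        9.22499516e-03,  9.44205327e-03,  1.17594655e-05]), 'position': array([208.14143663, 588.64604002, 247.45590729]), 'tcp_rot': array([-3.13969364e+00,  1.48495421e-04,  2.80190045e+00]), 'ft_force': array([0.37632233, 0.26489308, 0.13655973]), 'wrist_torque': array([-0.00522837, -0.01088097, -0.01813977]), 'grasp_force': 0.0, 'opening': 1.0001861671817982}
[[-0.00897485 -0.99964847  0.02494774]
 [-0.99565594  0.00662122 -0.09287304]
 [ 0.09267521 -0.02567288 -0.99536536]] [ 45.53192377 530.58133097 865.70093132] [[436.29010769   0.         320.67913791]
 [  0.         436.29010769 203.99376534]
 [  0.           0.           1.        ]]
80 2917 [ 452.65323799 -291.74947261   77.00185943] [821.01866646 662.27019194  82.99752332]
88 3174 [ 454.05945132 -256.95848263   85.00621469] [795.6904891  385.11095939  90.99995413]
95 5058 [ 452.12610426 -211.26088237   92.00140956] [787.62344318 400.04603621  97.99353002]
```

View pics/t1.png

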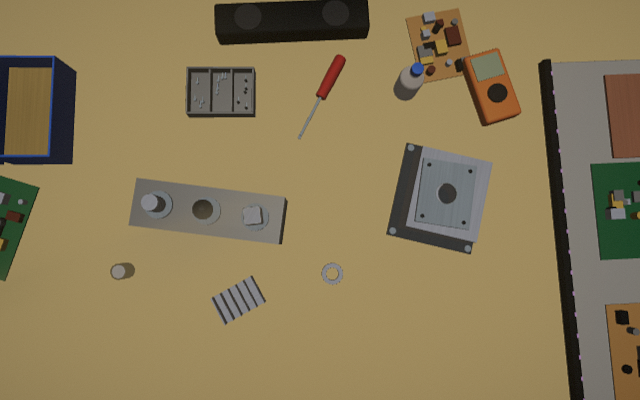

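View pics/s1.png

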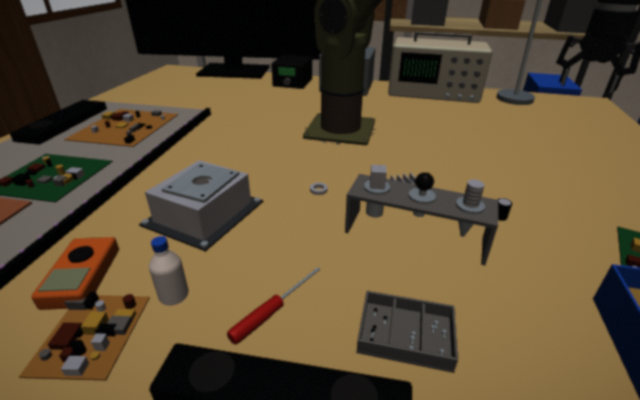

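Top view: the rack's left hole, about (155,204), holds the round-grip pin. The black ball plug is at (204,210) and the square grip at (252,216). The hub is at about (447,194). The scene view agrees that the ridged grip is at the +y end. Next I'll enlarge the pin and hub.

Run:
```python
from h import *
im=cv2.imread('pics/t1.png')
a=im[174:244,120:220]; b=im[139:259,380:500]
a=cv2.resize(a,None,fx=4,fy=4,interpolation=cv2.INTER_CUBIC); b=cv2.resize(b,(480,480),interpolation=cv2.INTER_CUBIC)
c=np.zeros((480,800,3),np.uint8)
a=cv2.resize(im[169:249,115:195],(320,320),interpolation=cv2.INTER_CUBIC)
c[:320,:320]=a;c[:,320:]=b
cv2.imwrite('pics/c1.png',np.clip(c*1.3,0,255).astype(np.uint8))
```

```text
(no output)
```

View pics/c1.png

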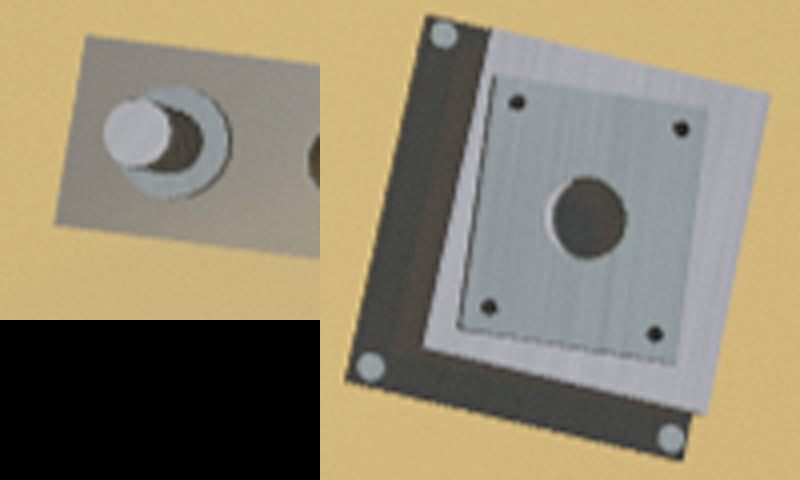

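```bash
cat >> h.py <<'E'
def ray(s,u,v,h):
    d=np.linalg.inv(s['mtx'])@[u,v,1]; o=-s['R'].T@s['t']; d=s['R'].T@d
    return o+d*(h-o[2])/d[2]
E
python3 - <<'E'
from h import *
s=dict(np.load('/tmp/top.npz'))
L=lambda x,y,h:ray(s,114.6+x/4,168.6+y/4,h)
H=lambda x,y,h:ray(s,379.6+(x-320)/4,138.6+y/4,h)
print('grip',L(137,132,146),'collar',L(176,142,101))
a,b=L(85,36,95),L(55,225,95);print('rack edge',a,b,np.linalg.norm(a-b),np.degrees(np.arctan2(*(a-b)[1::-1])))
for n,c,h in(('hub',[(490,28),(770,95),(705,413),(424,347)],80),('plate',[(493,75),(707,108),(675,363),(460,330)],88)):
  p=np.array([H(x,y,h) for x,y in c]);print(n,p.mean(0),[np.linalg.norm(p[i]-p[i-1]) for i in range(4)],[np.degrees(np.arctan2(*(p[i]-p[i-1])[1::-1])) for i in range(4)])
print('hole',H(587,218,88))
P=cloud(s);print(P[203,147:153],P[170,440:455:5],P[154,485:490])
E
```

```text
grip [525.75481979 344.00269748 146.        ] collar [525.55618431 342.53804068 101.        ]
rack edge [576.10804048 387.95176904  95.        ] [487.98475831 399.02389063  95.        ] 88.81612880455731 -7.161318623819193
hub [ 544.54509801 -205.01107551   80.        ] [np.float64(159.15881171500138), np.float64(140.2402189238671), np.float64(158.6417137598128), np.float64(138.09008656591806)] [np.float64(-13.256792809663665), np.float64(-103.86877158505604), np.float64(165.96829990138167), np.float64(76.34228031268425)]
plate [ 544.23999144 -195.86937789   88.        ] [np.float64(124.06962459871723), np.float64(104.4771242248166), np.float64(124.16395432600055), np.float64(103.47218747221993)] [np.float64(-9.053341747197283), np.float64(-99.09813809441776), np.float64(170.482871319553), np.float64(80.85144592742007)]
hole [ 544.2808676  -197.34534882   88.        ]
[[523.17578982 346.56531243 147.51868065]
 [523.21631277 345.03832042 146.98936099]
 [523.5308632  344.53193155 143.66331426]
 [523.48988792 342.69127318 143.96506736]
 [523.26288844 340.16557089 146.16592295]
 [523.32383995 338.70505722 145.42744642]] [[ 589.00568109 -186.70630421   87.87442887]
 [ 588.92761498 -196.31719705   88.0666063 ]
 [ 588.89325772 -206.01332206   88.00297276]] [[ 638.38434005 -312.04288648   -0.96358899]
 [ 638.7080481  -314.86582349   -2.55470888]
 [ 638.32439965 -316.27904396   -0.75358134]
 [ 638.63756655 -319.088355     -2.29428059]
 [ 638.82329141 -321.64696807   -3.22386854]]
```

```bash
cat >> h.py <<'E'
from scipy.spatial.transform import Rotation as Ro
def go(target,yaw=None):
    o=manip.observe();R=Ro.from_euler('xyz',o['tcp_rot'])
    d=R.inv().apply(np.array(target)-o['position'])
    print('t',round(o['time_s'],2),'pos',o['position'].round(1),'rpy',np.degrees(o['tcp_rot']).round(1),'F',o['ft_force'].round(1),'open',round(o['opening'],2),'grip',round(o['grasp_force'],1),'q7',o['qpos'][6].round(2))
    print('shift units',(d/20).round(2))
    if yaw is not None:
        W=Ro.from_euler('xyz',[np.pi,0,np.radians(yaw)]);print('turn units',(np.degrees((R.inv()*W).as_rotvec())/5).round(2))
E
python3 -m creep '[0,0,1,0,0,0,1,0,0,1,0,0,0,1,0,0,1,0,0,0,1,0,0,1,0,0,0,1,0,0,1,0,0,0,1]'
python3 -m creep '[0,0,1,0,0,0,1,0,0,1,0,0,0,1,0,0,1,0,0,0,1,0,0,1,0,0,0,1,0,0,1,0,0,0,1]'
python3 -m creep '[0,0,1,0,0,0,1,0,0,1,0,0,0,1,0,0,1,0,0,0,1,0,0,1,0,0,0,1,0,0,1,0,0,0,1]'
python3 -c "from h import *;go([525.6,343,248],82.8)"
```

```text
time_s: 0.52
position: [208.2, 588.9, 247.8]
tcp_rot: [-3.141, 0.001, 2.361]
ft_force: [-0.4, 1.2, 0.5]
opening: 1.0
grasp_force: 0.0
time_s: 0.93
position: [208.1, 588.9, 247.8]
tcp_rot: [-3.141, 0.001, 1.925]
ft_force: [0.7, -0.2, -0.8]
opening: 1.003
grasp_force: 0.0
time_s: 1.35
position: [208.0, 589.0, 247.8]
tcp_rot: [-3.141, 0.001, 1.489]
ft_force: [-0.5, -0.6, 0.6]
opening: 0.999
grasp_force: 0.0
t 1.35 pos [208.  589.  247.8] rpy [-1.80e+02  1.00e-01  8.53e+01] F [-0.5 -0.6  0.6] open 1.0 grip 0.0 q7 -1.25
shift units [-10.95  16.83  -0.  ]
turn units [-0.    0.01  0.5 ]
```

```bash
python3 -m creep '[0,0,0.5,0,0,0,1,0,0,0,-0.57,0.96,0,1,0,0,0,-0.57,0.96,0,1,0,0,0,-0.57,0.96,0,1,0,0,0,-0.57,0.96,0,1]' >/dev/null
python3 -m creep '[0,0,0,-0.57,0.96,0,1,0,0,0,-0.57,0.96,0,1,0,0,0,-0.57,0.96,0,1,0,0,0,-0.57,0.96,0,1,0,0,0,-0.57,0.96,0,1]' >/dev/null
python3 -m creep '[0,0,0,-0.57,0.96,0,1,0,0,0,-0.57,0.96,0,1,0,0,0,-0.57,0.96,0,1,0,0,0,-0.57,0.96,0,1,0,0,0,-0.57,0.96,0,1]' 
python3 -m creep '[0,0,0,-0.57,0.96,0,1,0,0,0,-0.57,0.96,0,1,0,0,0,0,0,0,1]'
python3 - <<'E'
from h import *
go([525.6,343,248],82.8)
s=snap('wrist','w1.png');print(s['mount'].round(3))
P=cloud(s);P=P@s['mount'][:3,:3].T+s['mount'][:3,3]
o=manip.observe();W=Ro.from_euler('xyz',o['tcp_rot']).apply(P.reshape(-1,3))+o['position']
for lo,hi in((140,150),(98,104)):
  m=(W[:,2]>lo)&(W[:,2]<hi)&(np.hypot(W[:,0]-525.6,W[:,1]-343)<40);q=W[m]
  print(lo,len(q), q.mean(0) if len(q) else'',np.percentile(q,[1,99],axis=0) if len(q) else '')
E
```

```text
time_s: 2.6
position: [456.2, 397.3, 247.9]
tcp_rot: [-3.141, 0.001, 1.449]
ft_force: [-0.2, 0.5, 0.2]
opening: 0.995
grasp_force: 0.0
time_s: 2.85
position: [495.7, 365.8, 248.1]
tcp_rot: [3.138, 0.003, 1.442]
ft_force: [0.4, -0.5, 0.1]
opening: 1.005
grasp_force: 0.0
t 2.85 pos [495.7 365.8 248.1] rpy [179.8   0.2  82.6] F [ 0.4 -0.5  0.1] open 1.0 grip 0.0 q7 -0.73
shift units [-0.94  1.63  0.02]
turn units [ 0.04  0.04 -0.04]
[[   0.      -0.954   -0.3     77.555]
 [   1.       0.       0.      -0.56 ]
 [  -0.      -0.3      0.954 -124.646]
 [   0.       0.       0.       1.   ]]
140 839 [522.13904717 350.02209947 144.65684395] [[508.42438463 335.41862818 140.71003999]
 [535.94065799 363.23925444 146.14553868]]
98 885 [520.5688791  357.42607268  99.95419957] [[497.61326128 331.02772475  98.24021078]
 [546.76283858 373.89035045 103.21472876]]
```

View pics/w1.png

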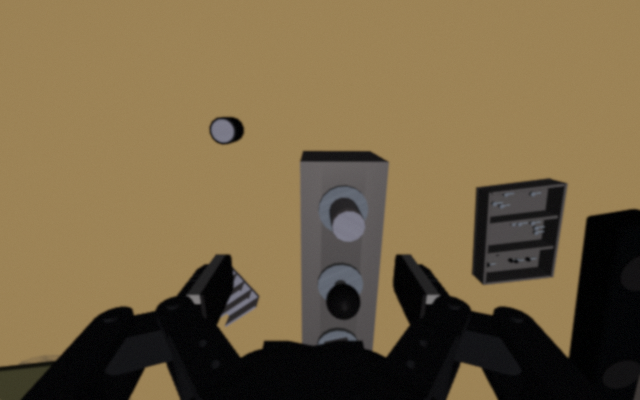

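The wrist image shows the pin's round grip at about (348,225), with the ball plug below it at (343,300). The picture is slightly smeared by motion, so I'll settle, close in, and re-measure.

```bash
cat >> h.py <<'E'
def pin(c,zs):
    o=manip.observe();s=snap('wrist')
    P=cloud(s);P=P@s['mount'][:3,:3].T+s['mount'][:3,3]
    W=Ro.from_euler('xyz',o['tcp_rot']).apply(P.reshape(-1,3))+o['position']
    for lo,hi,r in zs:
        q=W[(W[:,2]>lo)&(W[:,2]<hi)&(np.hypot(*(W[:,:2]-c).T)<r)]
        if len(q)>5: print(lo,len(q),'minrect',cv2.minEnclosingCircle(q[:,:2].astype(np.float32)),'med',np.median(q,0).round(1),np.percentile(q,[2,98],axis=0).round(1).tolist())
    return W.reshape(400,640,3)
E
python3 -m creep '[0,0,0,0,0,0,1,0,0,0,0,0,0,1]'
python3 - <<'E'
from h import *
go([525.6,343,248],82.8)
pin([525,344],((143,150,25),(99,103,32)))
E
```

```text
time_s: 3.07
position: [489.8, 372.1, 247.9]
tcp_rot: [-3.14, -0.0, 1.451]
ft_force: [-1.1, 0.8, -0.5]
opening: 1.0
grasp_force: 0.0
t 3.07 pos [489.8 372.1 247.9] rpy [-179.9   -0.    83.1] F [-1.1  0.8 -0.5] open 1.0 grip 0.0 q7 -0.73
shift units [-1.23  1.95 -0.01]
turn units [-0.02 -0.    0.07]
143 787 minrect ((524.845947265625, 346.6299133300781), 14.949883460998535) med [524.7 347.1 145. ] [[511.7, 333.8, 143.6], [537.9, 360.0, 146.3]]
99 829 minrect ((524.6463012695312, 346.40234375), 25.99322509765625) med [520.3 357.  100.1] [[500.7, 329.9, 99.1], [548.8, 370.9, 101.9]]
```

```bash
python3 -m creep '[0,0,0,-0.55,0.98,0,1,0,0,0,-0.55,0.98,0,1,0,0,0,0,0,1,1,0,0,0,0,0,1,1,0,0,0,0,0,0,1]' 
python3 -m creep '[0,0,0,0,0,0,1,0,0,0,0,0,0,1]'
python3 - <<'E'
from h import *
go([525.2,345.5,125],82.8)
pin([525,344],((143,150,25),(99,103,32)))
E
```

```text
time_s: 3.53
position: [524.4, 344.0, 204.8]
tcp_rot: [-3.135, 0.004, 1.451]
ft_force: [-1.1, 0.3, 0.3]
opening: 1.001
grasp_force: 0.0
time_s: 3.7
position: [527.1, 345.6, 209.1]
tcp_rot: [3.141, -0.001, 1.451]
ft_force: [0.2, -0.4, 0.6]
opening: 0.998
grasp_force: 0.0
t 3.7 pos [527.1 345.6 209.1] rpy [ 1.80e+02 -1.00e-01  8.31e+01] F [ 0.2 -0.4  0.6] open 1.0 grip 0.0 q7 -0.66
shift units [-0.02 -0.1   4.21]
turn units [ 0.01 -0.01  0.06]
143 1162 minrect ((524.9002075195312, 346.7798156738281), 14.817002296447754) med [525.  347.3 145. ] [[511.9, 333.7, 143.7], [538.1, 360.0, 146.3]]
99 1131 minrect ((524.8638916015625, 346.4403991699219), 25.9740047454834) med [527.6 357.6 100.1] [[500.7, 331.9, 99.1], [548.9, 370.8, 101.5]]
```

```bash
python3 -m creep '[0,0,0,0,-0.1,0.9,1,0,0,0,0,0,0.9,1,0,0,0,0,0,0.9,1,0,0,0,0,0,0.9,1,0,0,0,0,0,0.6,1]' 
python3 -m creep '[0,0,0,0,0,0,1,0,0,0,0,0,0,1]'
python3 -m creep '[0,0,0,0,0,0,0,0,0,0,0,0,0,0,0,0,0,0,0,0,0,0,0,0,0,0,0,0,0,0,0,0,0,0,0]'
python3 -m creep '[0,0,0,0,0,0,0,0,0,0,0,0,0,0,0,0,0,0,0,0,0,0,0,0,0,0,0,0,0,0,0,0,0,0,0]'
python3 -c "
from h import *
go([525.2,345.5,125],82.8)"
```

```text
time_s: 4.17
position: [525.2, 345.2, 124.0]
tcp_rot: [3.141, -0.001, 1.45]
ft_force: [-0.0, 0.2, 0.8]
opening: 1.003
grasp_force: 0.0
time_s: 4.33
position: [525.5, 345.0, 124.7]
tcp_rot: [3.141, -0.0, 1.449]
ft_force: [0.9, -0.5, 0.2]
opening: 0.999
grasp_force: 0.0
time_s: 4.75
position: [525.7, 344.9, 125.1]
tcp_rot: [3.141, -0.001, 1.449]
ft_force: [-0.6, 0.1, -0.0]
opening: 0.337
grasp_force: 59.1
time_s: 5.17
position: [525.7, 344.9, 125.1]
tcp_rot: [3.141, -0.001, 1.449]
ft_force: [-1.0, 0.1, 5.5]
opening: 0.335
grasp_force: 59.0
t 5.17 pos [525.7 344.9 125.1] rpy [ 1.8e+02 -1.0e-01  8.3e+01] F [-1.   0.1  5.5] open 0.34 grip 59.0 q7 -0.65
shift units [ 0.03 -0.03  0.  ]
turn units [ 0.01 -0.01  0.05]
```

```bash
python3 -m creep '[0,0,0,0,0,-0.3,0,0,0,0,0,0,-0.6,0,0,0,0,0,0,-1,0,0,0,0,0,0,-1,0,0,0,0,0,0,-1,0]' 
python3 -m creep '[0,0,0,0,0,-1,0,0,0,0,0,0,-1,0,0,0,0,0,0,-1,0,0,0,0,0,0,-1,0,0,0,0,0,0,-0.2,0]' 
python3 -m creep '[0,0,0,0,0,0,0,0,0,0,0,0,0,0]'
python3 - <<'E'
from h import *
go([544.5,-205,285],82.8)
s=snap('wrist','w2.png');snap('scene','s2.png')
a=cv2.imread('pics/w2.png');b=cv2.imread('pics/s2.png')
cv2.imwrite('pics/c2.png',np.hstack([cv2.resize(a[:,120:520],(400,400)),b[:, 240:640]]))
E
```

```text
time_s: 5.58
position: [525.1, 344.4, 203.5]
tcp_rot: [-3.141, 0.0, 1.449]
ft_force: [0.2, 1.1, -2.3]
opening: 0.337
grasp_force: 59.3
time_s: 6.0
position: [526.9, 345.3, 290.5]
tcp_rot: [3.137, -0.004, 1.449]
ft_force: [0.8, 0.0, -1.2]
opening: 0.335
grasp_force: 59.3
time_s: 6.17
position: [524.7, 344.3, 285.7]
tcp_rot: [-3.141, 0.001, 1.449]
ft_force: [0.1, 0.0, -4.0]
opening: 0.339
grasp_force: 59.3
t 6.17 pos [524.7 344.3 285.7] rpy [-179.9    0.    83. ] F [ 0.1  0.  -4. ] open 0.34 grip 59.3 q7 -0.67
shift units [-27.14   4.31   0.05]
turn units [-0.01  0.01  0.05]
```

View pics/c2.png

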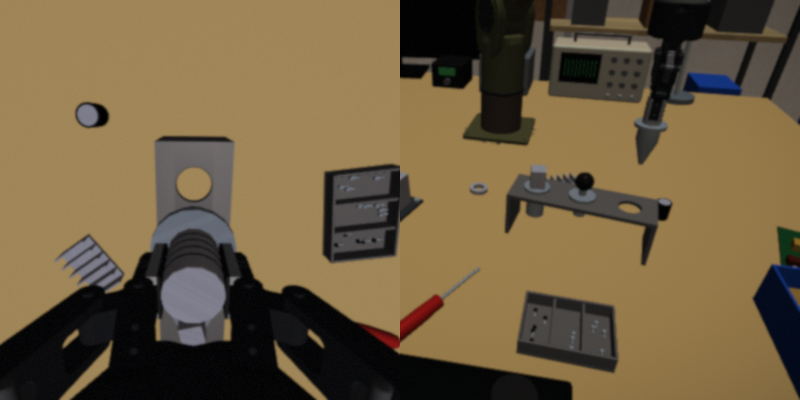

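```bash
R='-m creep'
python3 -m creep '[0,0,0,-0.4,0.06,0,0,0,0,0,-0.7,0.1,0,0,0,0,0,-0.97,0.14,0,0,0,0,0,-0.97,0.14,0,0,0,0,0,-0.97,0.14,0,0]' >/dev/null
python3 -m creep '[0,0,0,-0.97,0.14,0,0,0,0,0,-0.97,0.14,0,0,0,0,0,-0.97,0.14,0,0,0,0,0,-0.97,0.14,0,0,0,0,0,-0.97,0.14,0,0]' >/dev/null
python3 -m creep '[0,0,0,-0.97,0.14,0,0,0,0,0,-0.97,0.14,0,0,0,0,0,-0.97,0.14,0,0,0,0,0,-0.97,0.14,0,0,0,0,0,-0.97,0.14,0,0]'
python3 -m creep '[0,0,0,-0.97,0.14,0,0,0,0,0,-0.97,0.14,0,0,0,0,0,-0.97,0.14,0,0,0,0,0,-0.97,0.14,0,0,0,0,0,-0.97,0.14,0,0]'
python3 -c "
from h import *
go([535,-275,285],82.8)"
```

```text
time_s: 7.52
position: [530.5, 64.8, 286.0]
tcp_rot: [-3.141, 0.001, 1.447]
ft_force: [-0.5, -0.2, -2.5]
opening: 0.339
grasp_force: 59.3
time_s: 7.93
position: [532.3, -33.0, 285.9]
tcp_rot: [-3.14, 0.001, 1.447]
ft_force: [0.0, 0.1, -1.1]
opening: 0.337
grasp_force: 59.3
t 7.93 pos [532.3 -33.  285.9] rpy [-1.799e+02  1.000e-01  8.290e+01] F [ 0.   0.1 -1.1] open 0.34 grip 59.3 q7 -0.06
shift units [-11.99   1.62   0.06]
turn units [-0.01  0.01  0.03]
```

```bash
python3 -m creep '[0,0,0,-0.97,0.14,0,0,0,0,0,-0.97,0.14,0,0,0,0,0,-0.97,0.14,0,0,0,0,0,-0.97,0.14,0,0,0,0,0,-0.97,0.14,0,0]' >/dev/null
python3 -m creep '[0,0,0,-0.97,0.14,0,0,0,0,0,-0.97,0.14,0,0,0,0,0,-0.97,0.14,0,0,0,0,0,-0.97,0.14,0,0,0,0,0,-0.97,0.14,0,0]' >/dev/null
python3 -m creep '[0,0,0,-0.97,0.14,0,0,0,0,0,0,0,0,0,0,0,0,0,0,0,0,0,0,0,0,0,0,0]'
python3 - <<'E'
from h import *
go([544.5,-205,285],82.8)
np.save('/tmp/o.npy',np.r_[manip.observe()['position'],manip.observe()['tcp_rot']])
snap('wrist','w3.png')
a=cv2.imread('pics/w3.png')
cv2.imwrite('pics/c3.png',np.clip(cv2.resize(a[0:300,120:520],None,fx=2,fy=2,interpolation=cv2.INTER_CUBIC)*1.4,0,255))
E
```

```text
time_s: 9.1
position: [537.2, -245.8, 285.8]
tcp_rot: [-3.14, -0.001, 1.448]
ft_force: [0.2, 0.0, -1.6]
opening: 0.339
grasp_force: 59.4
t 9.1 pos [ 537.2 -245.8  285.8] rpy [-179.9   -0.    83. ] F [ 0.2  0.  -1.6] open 0.34 grip 59.4 q7 0.31
shift units [2.07 0.11 0.04]
turn units [-0.02 -0.01  0.04][ WARN:0@1.439] global loadsave.cpp:1063 imwrite_ Unsupported depth image for selected encoder is fallbacked to CV_8U.
```

View pics/c3.png

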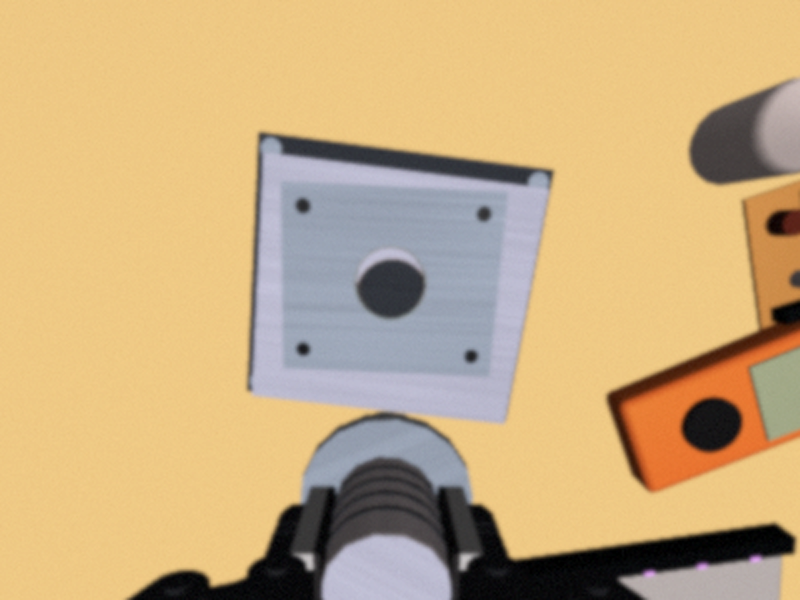

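Clear view: the block's corners are at (262,150), (550,188), (506,422) and (251,393). The plate hole is centred at (391,283), with hub metal showing on its +y side.

Run:
```python
from h import *
s=dict(np.load('/tmp/wrist.npz'));o=np.load('/tmp/o.npy')
R=Ro.from_euler('xyz',o[3:]).as_matrix();M=s['mount']
Rc=R@M[:3,:3];c=R@M[:3,3]+o[:3]
s['R']=Rc.T;s['t']=-Rc.T@c
f=lambda x,y,h:ray(s,119.75+x/2,y/2-.25,h)
for n,q,h in(('hub',[(262,150),(550,188),(506,422),(251,393)],80),('plate',[(282,181),(508,191),(489,375),(284,367)],88)):
  p=np.array([f(x,y,h) for x,y in q]);print(n,p.mean(0),[round(np.linalg.norm(p[i]-p[i-1]),1) for i in range(4)],p.round(1).tolist())
print('hole',f(391,283.5,88))
# collar far edge
print('collar bottom/top height',[f(387,413,h) for h in(258,264)],[(f(303,480,h),f(470,478,h)) for h in (264,)])
P=cloud(s);q=P[(abs(P[...,2]-261)<8)&(P[...,1]>-245)];print(len(q),np.median(q,0) if len(q) else '')
```

```text
hub [ 545.42145767 -202.82960573   80.        ] [np.float64(139.0), np.float64(160.4), np.float64(138.5), np.float64(160.9)] [[483.9, -116.1, 80.0], [639.5, -154.7, 80.0], [607.3, -289.4, 80.0], [451.0, -251.1, 80.0]]
plate [ 545.30458652 -194.67093146   88.        ] [np.float64(103.3), np.float64(122.9), np.float64(103.1), np.float64(122.9)] [[493.3, -133.8, 88.0], [614.5, -153.8, 88.0], [597.4, -255.5, 88.0], [476.1, -235.6, 88.0]]
hole [ 545.40469783 -194.94561968   88.        ]
collar bottom/top height [array([ 540.32675272, -217.5678069 ,  258.        ]), array([ 540.56092788, -215.65360229,  264.        ])] [(array([ 513.91880399, -232.93881997,  264.        ]), array([ 561.99680593, -238.17944968,  264.        ]))]
2121 [ 538.8379196  -229.00137314  260.7757905 ]
```

```bash
python3 -m creep '[0,0,0,0.7,0.04,0,0,0,0,0,0.7,0.04,0,0,0,0,0,0.72,0.04,0,0,0,0,0,0,0,0.8,0,0,0,0,0,0,1,0]'
python3 -m creep '[0,0,0,0,0,1,0,0,0,0,0,0,0.9,0,0,0,0,0,0,0.4,0,0,0,0,0,0,0,0,0,0,0,0,0,0,0]'
python3 -c "
from h import *
go([544.8,-204,118],82.8)"
```

```text
time_s: 9.57
position: [548.1, -199.9, 251.4]
tcp_rot: [3.137, -0.002, 1.455]
ft_force: [-0.3, -0.8, -2.2]
opening: 0.335
grasp_force: 59.4
time_s: 9.98
position: [546.3, -202.7, 204.6]
tcp_rot: [3.141, -0.001, 1.451]
ft_force: [0.1, -0.1, -1.3]
opening: 0.334
grasp_force: 59.4
t 9.98 pos [ 546.3 -202.7  204.6] rpy [180.   -0.   83.1] F [ 0.1 -0.1 -1.3] open 0.33 grip 59.4 q7 0.25
shift units [-0.07 -0.07  4.33]
turn units [ 0.   -0.01  0.07]
```

```bash
python3 -m creep '[0,0,0,-0.07,-0.07,0.3,0,0,0,0,0,0,0.4,0,0,0,0,0,0,0.4,0,0,0,0,0,0,0.4,0,0,0,0,0,0,0.4,0]'
python3 -m creep '[0,0,0,0,0,0.2,0,0,0,0,0,0,0.2,0,0,0,0,0,0,0.2,0,0,0,0,0,0,0.2,0]'
python3 -c "
from h import *
go([544.8,-204,118],82.8)
snap('top','t2.png')
cv2.imwrite('pics/c4.png',cv2.resize(cv2.imread('pics/t2.png')[119:269,360:520],None,fx=4,fy=4)[:600])"
```

```text
time_s: 10.4
position: [544.1, -205.3, 165.4]
tcp_rot: [-3.141, -0.0, 1.449]
ft_force: [0.3, 1.1, -1.5]
opening: 0.337
grasp_force: 59.4
time_s: 10.73
position: [544.6, -204.6, 150.0]
tcp_rot: [3.141, -0.001, 1.45]
ft_force: [0.6, 2.6, 0.2]
opening: 0.335
grasp_force: 59.4
t 10.73 pos [ 544.6 -204.6  150. ] rpy [ 1.80e+02 -1.00e-01  8.31e+01] F [0.6 2.6 0.2] open 0.34 grip 59.4 q7 0.26
shift units [0.03 0.01 1.6 ]
turn units [ 0.01 -0.01  0.05]
```

View pics/c4.png

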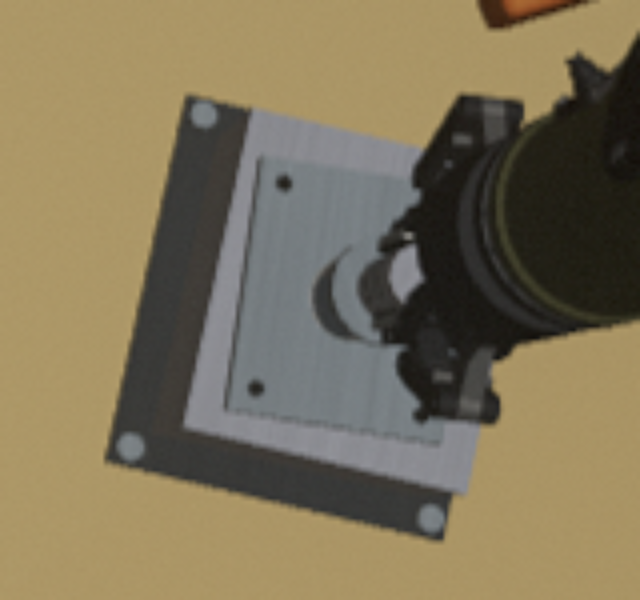

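The pin is in the hole and the plate is moving in line: its left edge at about (245,285) has shifted away from the block's left edge. Side forces are small, so I'll continue down.

```bash
python3 -m creep '[0,0,0,0,0,0.2,0,0,0,0,0,0,0.2,0,0,0,0,0,0,0.2,0,0,0,0,0,0,0.2,0]'
python3 -m creep '[0,0,0,0,0,0.2,0,0,0,0,0,0,0.15,0,0,0,0,0,0,0,0,0,0,0,0,0,0,0]'
python3 -c "
from h import *
go([544.8,-204,118],82.8)"
```

```text
time_s: 11.12
position: [544.2, -205.4, 133.8]
tcp_rot: [3.142, 0.0, 1.449]
ft_force: [-0.5, 1.8, -1.7]
opening: 0.339
grasp_force: 59.4
time_s: 11.45
position: [543.9, -205.3, 126.9]
tcp_rot: [-3.141, -0.0, 1.449]
ft_force: [-0.4, 1.9, -2.2]
opening: 0.336
grasp_force: 59.4
t 11.45 pos [ 543.9 -205.3  126.9] rpy [-180.   -0.   83.] F [-0.4  1.9 -2.2] open 0.34 grip 59.4 q7 0.26
shift units [0.07 0.04 0.45]
turn units [-0.01 -0.    0.05]
```

```bash
python3 -m creep '[0,0,0,0,0,0.15,0,0,0,0,0,0,0.1,0,0,0,0,0,0,0.1,0,0,0,0,0,0,0,0]'
python3 -m creep '[0,0,0,0,0,0.05,0,0,0,0,0,0,0.05,0,0,0,0,0,0,0,0,0,0,0,0,0,0,0]'
python3 -c "
from h import *
go([544.8,-204,118],82.8)"
```

```text
time_s: 11.78
position: [544.1, -205.4, 119.9]
tcp_rot: [-3.141, 0.0, 1.449]
ft_force: [-0.5, 1.1, -2.2]
opening: 0.339
grasp_force: 59.4
time_s: 12.12
position: [544.2, -205.4, 118.2]
tcp_rot: [-3.142, 0.0, 1.449]
ft_force: [0.5, 1.8, -2.0]
opening: 0.334
grasp_force: 59.4
t 12.12 pos [ 544.2 -205.4  118.2] rpy [-180.    0.   83.] F [ 0.5  1.8 -2. ] open 0.33 grip 59.4 q7 0.26
shift units [0.07 0.02 0.01]
turn units [-0.    0.    0.05]
```

```bash
python3 -m creep '[0,0,0,0,0,0.05,0,0,0,0,0,0,0,0,0,0,0,0,0,0,0]'
python3 -m creep '[0,0,0,0,0,0.05,0,0,0,0,0,0,0,0,0,0,0,0,0,0,0]'
```

```text
time_s: 12.37
position: [544.2, -205.4, 118.1]
tcp_rot: [3.141, 0.0, 1.449]
ft_force: [-1.5, 2.2, 5.7]
opening: 0.341
grasp_force: 60.1
time_s: 12.62
position: [544.2, -205.4, 118.0]
tcp_rot: [3.141, -0.0, 1.449]
ft_force: [-2.9, 3.4, 12.7]
opening: 0.335
grasp_force: 61.0
```

```bash
python3 -m creep '[0,0,0,0,0,0,0.5,0,0,0,0,0,0,0.7,0,0,0,0,0,0,1,0,0,0,0,0,0,1,0,0,0,0,0,0,1]'
python3 -m creep '[0,0,0,0,0,0,1,0,0,0,0,0,-0.4,1,0,0,0,0,0,-0.8,1,0,0,0,0,0,-1,1,0,0,0,0,0,-1,1]'
python3 -m creep '[0,0,0,-1,0,-1,1,0,0,0,-1,0,-1,1,0,0,0,-1,0,-1,1,0,0,0,-1,0,0,1,0,0,0,0,0,0,1]'
python3 -m creep '[0,0,0,0,0,0,1,0,0,0,0,0,0,1,0,0,0,0,0,0,1]'
python3 - <<'E'
from h import *
go([544.8,-204,118],82.8)
W=pin([544.8,-204],((136,143,30),(91,97,32)))
m=(abs(W[...,2]-88)<2.5)&(np.hypot(W[...,0]-545,W[...,1]+204)<80)
print(m.sum(),cv2.minAreaRect(W[m][:,:2].astype(np.float32)))
s=dict(np.load('/tmp/wrist.npz'));cv2.imwrite('pics/w5.png',s['color'][...,::-1])
E
```

```text
time_s: 13.03
position: [544.1, -205.6, 116.1]
tcp_rot: [-3.141, 0.0, 1.449]
ft_force: [0.2, 0.8, -0.3]
opening: 0.998
grasp_force: 0.0
time_s: 13.45
position: [543.9, -205.3, 181.2]
tcp_rot: [-3.141, -0.0, 1.449]
ft_force: [1.7, -0.5, -0.2]
opening: 1.001
grasp_force: 0.0
time_s: 13.87
position: [533.5, -291.1, 242.6]
tcp_rot: [3.138, 0.006, 1.442]
ft_force: [-0.1, -0.1, -0.8]
opening: 1.001
grasp_force: 0.0
time_s: 14.12
position: [534.6, -283.0, 239.9]
tcp_rot: [-3.141, -0.002, 1.451]
ft_force: [-0.1, -0.1, 0.1]
opening: 1.003
grasp_force: 0.0
t 14.12 pos [ 534.6 -283.   239.9] rpy [-1.799e+02 -1.000e-01  8.310e+01] F [-0.1 -0.1  0.1] open 1.0 grip 0.0 q7 0.36
shift units [3.98 0.04 6.1 ]
turn units [-0.01 -0.02  0.07]
136 1151 minrect ((543.5626831054688, -203.6671600341797), 14.882570266723633) med [ 543.6 -203.4  138. ] [[530.6, -216.7, 136.6], [556.7, -190.6, 139.5]]
91 1325 minrect ((543.6334228515625, -203.7227020263672), 25.856698989868164) med [ 543.3 -203.1   93.1] [[519.7, -227.6, 91.7], [567.5, -179.7, 94.6]]
12246 ((543.7042846679688, -202.242431640625), (104.20773315429688, 124.31192779541016), 80.4239730834961)
```

View pics/w5.png

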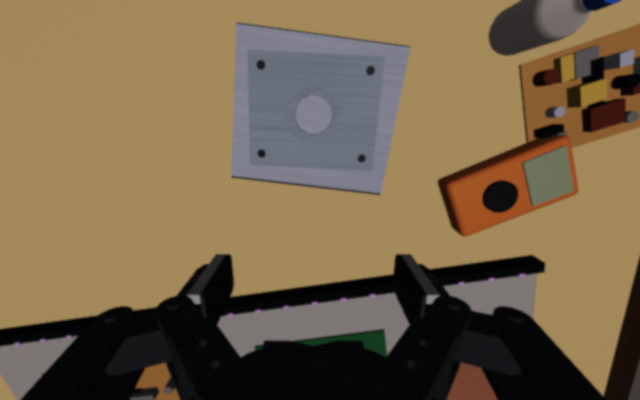

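The pin stands upright with its grip top at (314,114), and the collar is flush: measured at z = 93–94 mm, centred at (543.6,-203.7). The plate is centred within about 2 mm of the hub, which I measured at (545.4,-202.8), and the gripper is clear.

```bash
python3 -c "
from cell import manip
print(manip.sign_off())"
```

```text
the job is handed in; nothing more can be done
None
```

The tapered pin was driven home with the gripper on it all the way; its collar is on the plate, the plate is within about 2 mm of the hub's axis by wrist camera, and the job was handed in at about 14 s (no verdict was returned).

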